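Set and lock the test-pressure regulator

ROBOT

A 6-joint arm with a two-finger parallel gripper is mounted at the origin on the work surface. World frame = base frame: x ahead of the robot, y to its left, z up, the work surface at z = 0. Lengths are in m, angles in degrees, forces in N, time in s.
With the tool pointing down it reaches from about 0.425 to 1.125 m from the base axis. Payload 14.9 kg.
Tool frame: the origin (TCP) lies midway between the tips of the shut fingers; the grasp point (between the pads) lies 19 mm behind it (grip_point_offset is the distance from the TCP to the grasp point, in m); z points along the fingers, y is the line along which they close (so a half turn about z gives the same grasp; the last joint's range is limited). The gripper opens to 91 mm and grips with 3 to 60 N. Pads are 32 mm wide; open, the fingers measure 118 mm over their backs; the gripper's body (76 mm by 178 mm) begins 60 mm behind the grasp point.
Start: joints at [-72.611, 21.709, 99.362, -0, 58.929, -1.908], TCP at [0.231, -0.661, 0.214] pointing down, gripper open.
Joint ranges: [-158.91, 158.91], [-42.39, 125.64], [0.06, 152.35], [-60.88, 240.88], [17.5, 164.5], [-176.32, 176.32]. Speed limits (degrees/s): [108.29, 108.29, 136.94, 180, 180, 180].

INTERFACE

Orientations are given as a 3x3 rotation matrix whose columns are the frame's x, y, z axes.
In Python, from plant import * gives the robot as it stands.
- The arm moves only by the shell command python3 -m pendant 'ROWS'. ROWS is JSON, a list of rows, each a list of 7 numbers: the shift along the world's x, y, z in cm, then the turn, a rotation vector about the world's x, y, z in units of 5 degrees (1.0 is 5 degrees), then the closure, from -1 (fully open) to 1 (shut). In form: [[x, y, z, wx, wy, wz, gripper], ...]. A call has 1 to 10 rows; each row shifts and turns the commanded pose from where the row before left it; what a row does not reach is not made up. A row lasts 1/12 s, in which the tool goes at most 41.7 mm and 7.16 degrees, less where a joint would pass 70% of its speed; a pose out of reach is approached as far as the arm can. A call with a gripper value outside its range is refused whole. The fingers move at their own pace and stop on an object; the grip force is fixed at half the most. Time passes only in rows, so rows that do not move let the fingers close. It gives the time, the measured TCP pose, the force, the opening and the grip force at its end, in the units of the state.
- get_state(): the state, without advancing time (a new reading comes with each control period).
- snapshot(name): name is "scene" or "top" or "wrist"; returns the picture (420x560x3 uint8, red, green, blue); there is no depth.
- camera_info(name): a dict with "mtx" (3x3 intrinsics, pixels), "R" (3x3) and "t" (3): a world point X has camera coordinates R X + t; the wrist camera has in their place "tool_from_camera" (4x4, takes a point from camera to tool coordinates, whose origin is the TCP and whose axes are the flange's). Camera axes: x right, y down, z forward; pixel columns grow to the right and rows downward; lengths in m; the calibration is good to about 2 mm. A picture is of the moment at which its call begins: read the wrist's pose just before it. camera_info takes no time and is no camera call.
- job_done(): hands the job in; it is judged then, once.
The state is a dict: "time": time; "q": joint angles; "joint_velocities": joint speeds; "tau": joint torques, N m; "position": TCP position; "tcp_rot": TCP orientation; "wrist_force": force on the tool from outside, world axes, zero at the start; "ft_torque": the same for the moment, N m; "gripper_width": finger opening in m; "grip_force": force on a finger pad.
Only numpy, scipy, OpenCV 4.12 (cv2) and the standard library are available. Lean on these libraries where they do the work, as an engineer would, in place of code of your own. Each camera call takes 0.05 s, during which the arm holds its last target. There are 200 camera calls.

TASK

Turn up the test pressure with the black centre knob alone until the black gauge needle stands on the red marker, leaving the lock ring beneath it where it is. Then wind the knurled metal lock ring clockwise until it is down on its washer and snug, about a finger-tight nip (roughly 0.65 N m at the ring, never past 0.8), without shifting the needle, and let go. Leave the tools and parts lying around as they are.

Things in the scene. Friction and masses are not known exactly. Their poses are not given: they have to be found in the camera images.
- console: blue steel air-test box, aluminium panel on top, fixed to the bench, 210 x 340 mm (x, y), 75 mm high; origin under its centre, z up. On the panel: regulator at x -35, y -85 mm; gauge, face up, at x -35, y +85, 104 mm across, bezel 12 mm high; cast valve at x 50, y 5, 66 mm high, 60 mm across with its bolts; brass cock with yellow lever at x 60, y 115, 26 mm high
- bushing: the regulator's fixed brass panel nut, 60 mm across and 5 mm high, with the red washer and the steel stem on it; origin on the regulator's axis at the panel's top face, z up. Where the ring meets the washer cannot be seen: 0.4 to 1.6 rad of ring turn from where it starts, different each time, only to be felt
- ring: knurled aluminium lock ring on the regulator's stem, under the knob: 58 mm across, 16 mm high, from 9 to 25 mm over the panel; origin on the axis at its underside, z up, x axis to its red mark. Clockwise from above tightens. It runs at an even 0.40 N m until it meets the washer; from there the torque to turn it on climbs by 1.6 N m per rad
- ring_mark (a point): red mark on the lock ring's upper outer edge, 29 mm from the axis, 25 mm over the panel. The ring is snug when turned on to between 0.56 and 0.74 N m (0.1 to 0.2 rad past the touch), and stays so by friction; past 0.8 N m the washer is crushed. At rest that friction hides up to 0.40 N m either way: judge by the rise over the free running
- knob (a joint): turn of the black knob in rad, growing clockwise from above (range 0 to 7.8). It takes 0.12 N m to turn and stays where it is left; one radian of knob moves the needle 0.6 rad the same way round
- knob_top (a point): centre of the black knob's top face, on the regulator's axis, 60 mm over the panel. The knob is a fluted cylinder 36 mm across, 26 mm high (34 to 60 mm over the panel); its white line runs along the point's x axis. Knob and ring share the axis but turn independently
- needle (a joint): reading of the long black gauge needle in rad along the scale, growing clockwise from above; follows the knob
- marker (a joint): place of the red marker on the same scale in rad: the pressure wanted. It is always above the needle at first, 0.4 to 1.2 rad of scale away; it lies under the gauge's cover and is not to be moved
- needle_tip (a point): point near the tip of the black needle, 42 mm from the gauge's centre; its x axis points outward along the needle
- marker_tip (a point): point on the short red marker, 42 mm from the gauge's centre; its x axis points outward along the marker
- hexkey: blue L-shaped hex key, 6 mm thick, 90 x 30 mm, lying on the panel at its far right; origin at the underside of the middle of its long arm
- pliers: long-nose pliers with red handles, 185 x 76 mm, 16 mm high, lying on the bench by the right end of the box; origin under the pivot
- strainer: perforated steel disc, 90 mm across, 5 mm thick, lying on the bench by the left end of the box; origin under its centre
- wirefilter: round knitted-wire filter, 60 mm across, 24 mm high, standing on the bench beyond the box; origin under its centre

How it is judged:
By the outcome, as a careful person would: the job done as asked, in the order asked, and still so for the second after the job is handed in, with the robot touching nothing.
It also fails if it takes over 72 s, if anything falls off the work surface, if the arm or the gripper's body presses on something with over 40 N, if the wrist force passes 120 N, or if a joint passes its speed limit or range.

## Working session

There is one attempt and no reset: what is moved stays moved. The work goes in short steps, Python scripts to look and compute and a shell command to move; the robot and the scene stay as the last step left them, time stands still between calls to the robot, and variables do not carry over. Pictures are saved under pics/ and viewed, at most 10 in all, crops included, and the job is handed in when it is done.

```bash
ls; mkdir -p pics; python3 - <<'E'
from plant import *
import cv2,numpy as np
for n in("scene","top"):
    cv2.imwrite(f"pics/{n}0.png",cv2.cvtColor(snapshot(n),cv2.COLOR_RGB2BGR))
    c=camera_info(n);print(n,c["mtx"],c["R"],c["t"])
print(camera_info("wrist"));s=get_state();print(s)
a=cv2.imread("pics/scene0.png");b=cv2.imread("pics/top0.png")
cv2.imwrite("pics/both.png",cv2.resize(np.hstack([a,b]),(800,300)))
E
```

```text
pics
scene [[471.95467594   0.         274.07734043]
 [  0.         471.95467594 207.9167591 ]
 [  0.           0.           1.        ]] [[ 0.41081551  0.9116115   0.01396724]
 [ 0.78360465 -0.34521573 -0.51651704]
 [-0.46604116  0.223138   -0.85616299]] [-0.28382322 -0.40089898  1.32719797]
top [[484.15992288   0.         283.08575123]
 [  0.         484.15992288 210.15223237]
 [  0.           0.           1.        ]] [[ 0.01237639 -0.99988748 -0.00847626]
 [-0.98077769 -0.01048809 -0.19484639]
 [ 0.19473557  0.01072482 -0.98079714]] [0.0415899  0.64155056 1.11465163]
{'mtx': array([[370.53771076,   0.        , 275.91230412],
       [  0.        , 370.53771076, 206.01709322],
       [  0.        ,   0.        ,   1.        ]]), 'tool_from_camera': array([[-1.09821035e-04, -9.64344753e-01, -2.64649175e-01,
         7.49397228e-02],
       [ 9.99999640e-01,  1.16694608e-04, -8.40187122e-04,
         5.22254768e-04],
       [ 8.41113174e-04, -2.64649172e-01,  9.64344393e-01,
        -1.70156422e-01],
       [ 0.00000000e+00,  0.00000000e+00,  0.00000000e+00,
         1.00000000e+00]])}
{'time': 0.1, 'q': array([-7.26116807e+01,  2.17356096e+01,  9.93925129e+01, -2.62513967e-03,
        5.89298095e+01, -1.90645129e+00]), 'joint_velocities': array([ 0.07874299, -0.08162996, -0.02792489, -0.06076003,  0.01966979,
       -0.00998551]), 'tau': array([ 4.93274783e-04, -7.65044188e+01, -4.35296273e+01,  6.52835425e-02,
        3.98145185e-02,  1.29689403e-05]), 'position': array([ 0.23119263, -0.66033276,  0.21335048]), 'tcp_rot': array([[ 9.43823293e-01,  3.30450415e-01, -3.39615370e-04],
       [ 3.30450590e-01, -9.43822811e-01,  9.53169736e-04],
       [-5.56139805e-06, -1.01184990e-03, -9.99999488e-01]]), 'wrist_force': array([-0.20639018,  0.34081823,  0.56785992]), 'ft_torque': array([ 0.0005177 , -0.09168623,  0.08176775]), 'grip_force': 0.0, 'gripper_width': 0.09116130382810718}
```

View pics/top0.png

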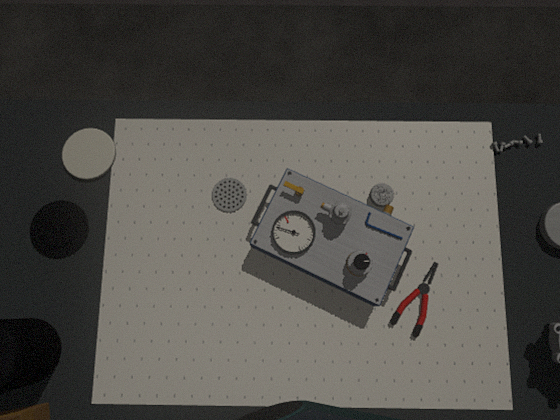

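View pics/scene0.png

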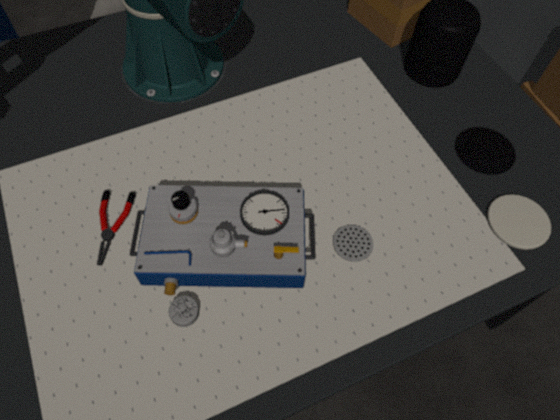

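Top view: knob at about (362,261), gauge at (293,232). Scene view: knob at about (180,198), gauge at (264,212).

```bash
cat > h.py <<'E'
from plant import *
import cv2,numpy as np
def cam(n,s=None):
    c=camera_info(n);K=c["mtx"]
    if n!="wrist": R,t=c["R"],c["t"]; return K,R.T,-R.T@t
    T=c["tool_from_camera"];s=s or get_state()
    return K,s["tcp_rot"]@T[:3,:3],s["tcp_rot"]@T[:3,3]+s["position"]
def ray(C,uv):
    K,R,o=C;d=R@np.linalg.solve(K,[uv[0],uv[1],1.]);return o,d/np.linalg.norm(d)
def plane(C,uv,z):
    o,d=ray(C,uv);return o+d*(z-o[2])/d[2]
def tri(rs):
    A=sum(np.eye(3)-np.outer(d,d) for o,d in rs);b=sum((np.eye(3)-np.outer(d,d))@o for o,d in rs)
    return np.linalg.solve(A,b)
def shot(name):
    s=get_state();im=cv2.cvtColor(snapshot("wrist"),cv2.COLOR_RGB2BGR);cv2.imwrite(f"pics/{name}.png",im);return im,cam("wrist",s)
def proj(C,X):
    K,R,o=C;p=K@(R.T@(np.asarray(X)-o));return p[:2]/p[2]
E
python3 - <<'E'
from h import *
T,S=cam("top"),cam("scene")
for a,b in(((362,261),(180,198)),((293,232),(264,212)),((405,247),(157,188))):
    print(tri([ray(T,a),ray(S,b)]))
print(plane(T,(362,261),.135),plane(S,(180,196),.135),plane(T,(293,232),.087),plane(S,(264,212),.087))
E
```

```text
[ 0.51366063 -0.12998907  0.1285459 ]
[0.58500182 0.02397197 0.07881019]
[ 0.53842652 -0.18395442  0.23231169]
[ 0.51296041 -0.12937378  0.135     ] [ 0.51357982 -0.12849846  0.135     ] [0.58397363 0.02467097 0.087     ] [0.58925344 0.02144205 0.087     ]
```

```bash
python3 -m pendant '[[1.8,3.5,0.75,0,0,0.74,-1],[1.8,3.5,0.75,0,0,0.74,-1],[1.8,3.5,0.75,0,0,0.74,-1],[1.8,3.5,0.75,0,0,0.74,-1],[1.8,3.5,0.75,0,0,0.74,-1],[1.8,3.5,0.75,0,0,0.74,-1],[1.8,3.5,0.75,0,0,0.74,-1],[1.8,3.5,0.75,0,0,0.74,-1]]'
python3 -m pendant '[[1.8,3.5,0.5,0,0,0.74,-1],[1.8,3.5,0.5,0,0,0.74,-1],[1.8,3.5,0.5,0,0,0.74,-1],[1.8,3.5,0.5,0,0,0.74,-1],[1.8,3.5,0.5,0,0,0.74,-1],[1.8,3.5,0.5,0,0,0.74,-1],[1.8,3.5,0.5,0,0,0.74,-1],[1.8,3.5,0.5,0,0,0.74,-1],[0,0,0,0,0,0,-1],[0,0,0,0,0,0,-1]]'
python3 - <<'E'
from h import *
im,C=shot("w1");print(get_state()["q"],get_state()["position"],get_state()["ft_torque"],get_state()["wrist_force"])
E
```

```text
time: 0.77
position: [0.3756, -0.3788, 0.2741]
tcp_rot: [[0.655, 0.755, -0.0], [0.755, -0.655, 0.0], [0.0, -0.0, -1.0]]
wrist_force: [0.9, -0.2, 0.2]
gripper_width: 0.0912
grip_force: 0.0
time: 1.6
position: [0.5198, -0.0991, 0.3139]
tcp_rot: [[0.196, 0.981, -0.0], [0.981, -0.196, 0.0], [-0.0, -0.0, -1.0]]
wrist_force: [0.0, -1.2, -0.3]
gripper_width: 0.0911
grip_force: 0.0
[-1.34464234e+01 -4.99071387e-01  1.14826743e+02 -1.27059197e-02
  6.57058959e+01 -1.99970439e+00] [ 0.51919084 -0.10023248  0.31361398] [-0.00866201 -0.06625983 -0.03732329] [-0.67472718  0.17121662 -0.42955019]
```

View pics/w1.png

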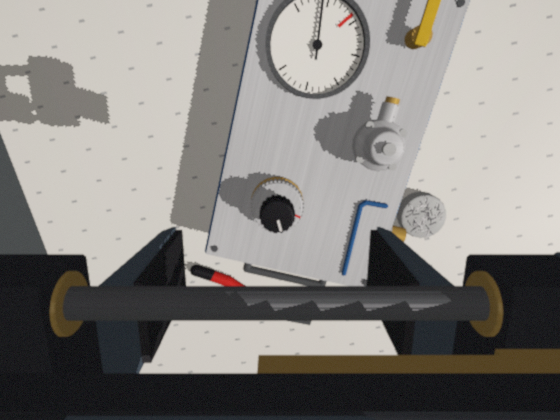

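The wrist view shows the gauge at (317,44), with the needle pointing up and the red marker at about (346,19). The knob top is at about (277,214) and the ring's red mark at about (297,216). I'll move over for a second view that has the whole gauge in it.

```bash
python3 -m pendant '[[1,2,0,0,0,0,-1],[1,3,0,0,0,0,-1],[1,2,0,0,0,0,-1],[0,0,0,0,0,0,-1],[0,0,0,0,0,0,-1],[0,0,0,0,0,0,-1]]'
cat > g.py <<'E'
from h import *
def gauge(im,C,zf,near):
    # rectify nothing: rays onto the face plane
    hsv=cv2.cvtColor(im,cv2.COLOR_BGR2HSV)
    white=((hsv[...,1]<40)&(hsv[...,2]>150)).astype(np.uint8)
    red=(((hsv[...,0]<8)|(hsv[...,0]>172))&(hsv[...,1]>120)&(hsv[...,2]>90)).astype(np.uint8)
    return white,red
E
python3 - <<'E'
from h import *
im,C=shot("w2");print(get_state()["position"])
K=proj(C,(0.513,-.13,.135));G=proj(C,(0.585,.024,.085));print(K,G)
a=im[max(0,int(G[1])-70):int(G[1])+70,int(G[0])-70:int(G[0])+70];b=im[int(K[1])-70:int(K[1])+70,int(K[0])-70:int(K[0])+70]
print(a.shape,b.shape)
cv2.imwrite("pics/w2c.png",np.hstack([cv2.resize(x,(400,400),interpolation=cv2.INTER_CUBIC) for x in(a,b)]))
E
```

```text
time: 2.15
position: [0.5488, -0.0319, 0.3136]
tcp_rot: [[0.201, 0.98, -0.001], [0.98, -0.201, -0.0], [-0.0, -0.001, -1.0]]
wrist_force: [0.0, -0.0, 0.6]
gripper_width: 0.091
grip_force: 0.0
[ 0.54878197 -0.03194799  0.31369573]
[260.80895171 282.59546978] [298.85925905 116.74439663]
(140, 140, 3) (140, 140, 3)
```

View pics/w2c.png

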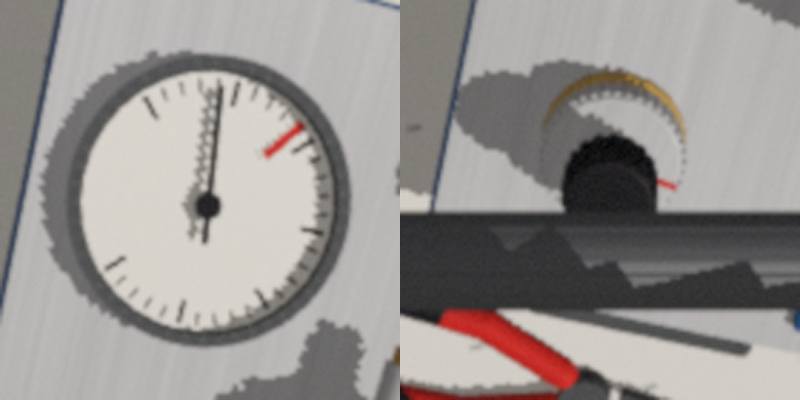

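The gauge crop has the hub at about (207,206), the needle tip at (221,85) and the red marker from (264,155) to (302,126), all crop pixels. The marker is about 43° clockwise of the needle. The right half shows the knob partly hidden by the gripper, with the red ring mark beside it.

```bash
cat > g.py <<'E'
from h import *
GC=np.array([.585,.024,.085])
def gauge(im,C,zf=.082):
    u=proj(C,GC);hsv=cv2.cvtColor(im,cv2.COLOR_BGR2HSV)
    yy,xx=np.mgrid[:im.shape[0],:im.shape[1]]
    near=np.hypot(xx-u[0],yy-u[1])<60
    w=((hsv[...,2]>165)&(hsv[...,1]<60)&near).astype(np.uint8)
    w=cv2.morphologyEx(w,cv2.MORPH_CLOSE,np.ones((7,7)))
    cs=max(cv2.findContours(w,0,1)[0],key=cv2.contourArea)
    e=cv2.fitEllipse(cv2.convexHull(cs));
    red=near&((hsv[...,0]<8)|(hsv[...,0]>172))&(hsv[...,1]>110)&(hsv[...,2]>80)
    m=np.array([plane(C,(x,y),zf) for y,x in zip(*np.nonzero(red))])
    # hub: dark blob by opening
    dark=((hsv[...,2]<90)&near).astype(np.uint8)
    hub=cv2.morphologyEx(dark,cv2.MORPH_OPEN,cv2.getStructuringElement(2,(5,5)))
    n,l,st,cen=cv2.connectedComponentsWithStats(hub)
    i=min(range(1,n),key=lambda k:np.hypot(*(cen[k]-e[0])))
    h=plane(C,cen[i],zf)
    pts=np.array([plane(C,(x,y),zf)-h for y,x in zip(*np.nonzero((hsv[...,2]<80)&near))])
    r=np.hypot(pts[:,0],pts[:,1]);th=np.arctan2(pts[:,1],pts[:,0])
    # needle: the direction with the longest dark run, in 14-40 mm
    s=(r>.012)&(r<.033);H,ed=np.histogram(th[s],72,(-np.pi,np.pi));t0=ed[H.argmax()]+.04
    q=s&(np.abs(np.angle(np.exp(1j*(th-t0))))<.2)
    nd=np.angle(np.exp(1j*th[q]).mean());d=m.mean(0)-h;mk=np.arctan2(d[1],d[0])
    print("ell",np.round(e[0],1),"hub",cen[i],h,"face",plane(C,e[0],zf),"npx",q.sum(),"mpx",len(m),"r marker",np.hypot(d[0],d[1]))
    print("needle %.2f marker %.2f cw diff deg %.2f"%(np.degrees(nd),np.degrees(mk),np.degrees(np.angle(np.exp(1j*(nd-mk))))))
E
python3 - <<'E'
from g import *
c=camera_info("wrist")["tool_from_camera"]
def C0(p,x):
    R=np.array([[x[0],x[1],0],[x[1],-x[0],0],[0,0,-1.]]).T;R=np.array([[x[0],x[1],0],[x[1],-x[0],0],[0,0,-1.]])
    return camera_info("wrist")["mtx"],R@c[:3,:3],R@c[:3,3]+p
C1=C0(np.array([.51919,-.10023,.31361]),(.198,.980));C2=C0(np.array([.54878,-.03195,.31370]),(.201,.980))
w1,w2=cv2.imread("pics/w1.png"),cv2.imread("pics/w2.png")
gauge(w2,C2)
v=w1.max(2);m=(v<55).astype(np.uint8);m[:170]=0;m[250:]=0;m[:,:240]=0;m[:,320:]=0
n,l,st,ce=cv2.connectedComponentsWithStats(m);i=1+st[1:,4].argmax();print("knob",st[i],ce[i])
x,y,w,h,_=st[i]; ctr=(x+w/2,y+h-w/2); print(ctr,plane(C1,ctr,.135))
T,S=cam("top"),cam("scene")
print("tri",tri([ray(C1,ctr),ray(T,(362,261))]),tri([ray(C1,ctr),ray(S,(180,196))]))
hsv=cv2.cvtColor(w1,cv2.COLOR_BGR2HSV);r=((hsv[...,0]<8)|(hsv[...,0]>172))&(hsv[...,1]>110)&(hsv[...,2]>80)
ys,xs=np.nonzero(r);k=(np.hypot(xs-297,ys-216)<15);mk=plane(C1,(xs[k].mean(),ys[k].mean()),.1);print("mark",xs[k].mean(),ys[k].mean(),mk)
P=plane(C1,ctr,.135);d=mk-P;print(np.hypot(d[0],d[1]),np.degrees(np.arctan2(d[1],d[0])))
E
```

```text
ell [298.7 116.8] hub [300.27586207 117.5       ] [0.58668242 0.0227686  0.082     ] face [0.58517885 0.0238559  0.082     ] npx 2 mpx 42 r marker 0.03598432287506605
needle 73.00 marker 28.66 cw diff deg 44.33
knob [260 195  34  37 914] [276.28665208 212.44420131]
(np.float64(277.0), np.float64(215.0)) [ 0.51463146 -0.13018817  0.135     ]
tri [ 0.51386955 -0.13052471  0.13163121] [ 0.51499984 -0.1290197   0.1375624 ]
mark 297.25 216.0 [ 0.53390415 -0.14595465  0.1       ]
0.024900169017474223 -39.28569322330282
```

```bash
python3 -m pendant '[[-0.69,-1.97,-2,0,0,0,-1],[-0.69,-1.97,-2,0,0,0,-1],[-0.69,-1.97,-2,0,0,0,-1],[-0.69,-1.97,-2,0,0,0,-1],[-0.69,-1.97,-2,0,0,0,-1],[0,0,-2.5,0,0,0,-1],[0,0,-2,0,0,0,-1],[0,0,-1.5,0,0,0,-1],[0,0,0,0,0,0,-1],[0,0,0,0,0,0,-1]]'
python3 - <<'E'
from h import *
im,C=shot("w3");s=get_state();print(s["position"],s["q"],s["ft_torque"],s["wrist_force"],proj(C,(.5143,-.1302,.135)))
E
```

```text
time: 3.03
position: [0.5141, -0.1299, 0.1538]
tcp_rot: [[0.201, 0.98, -0.001], [0.98, -0.201, 0.0], [0.0, -0.001, -1.0]]
wrist_force: [-0.7, -0.2, 0.6]
gripper_width: 0.091
grip_force: 0.0
[ 0.5148401  -0.12985735  0.15459084] [-1.66704566e+01  1.14218274e+01  1.20548905e+02 -2.60721596e-03
  4.80137447e+01 -5.11176448e+00] [-0.01092606 -0.09059641 -0.03092011] [ 0.62700633 -0.00291582  0.07438261] [275.64112442 246.59011077]
```

View pics/w3.png

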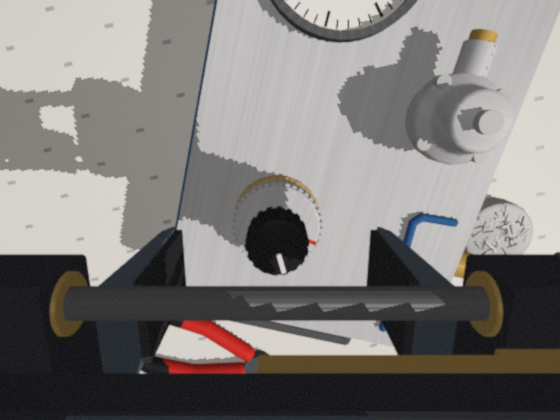

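The knob top is centred at about (278,243), against a predicted (275.6,246.6), so it is within 2 mm. The fingers straddle it with room to spare. I'll descend and grip the knob clear of the ring.

```bash
python3 -m pendant '[[0.05,0.1,-1.5,0,0,0,-1],[0,0,-1.6,0,0,0,-1],[0,0,-1.4,0,0,0,-1],[0,0,0,0,0,0,-1],[0,0,0,0,0,0,-1]]'
python3 -m pendant '[[0,0,0,0,0,0,1],[0,0,0,0,0,0,1],[0,0,0,0,0,0,1],[0,0,0,0,0,0,1],[0,0,0,0,0,0,1],[0,0,0,0,0,0,1],[0,0,0,0,0,0,1],[0,0,0,0,0,0,1],[0,0,0,0,0,0,1],[0,0,0,0,0,0,1]]'
python3 -c "
from h import *
s=get_state();print(s['ft_torque'],s['wrist_force'],s['position'])"
```

```text
time: 3.5
position: [0.5156, -0.1284, 0.1098]
tcp_rot: [[0.2, 0.98, 0.0], [0.98, -0.2, -0.0], [-0.0, 0.0, -1.0]]
wrist_force: [0.7, 0.6, 1.0]
gripper_width: 0.0911
grip_force: 0.0
time: 4.33
position: [0.5149, -0.1281, 0.1089]
tcp_rot: [[0.199, 0.98, -0.001], [0.98, -0.199, 0.0], [0.0, -0.001, -1.0]]
wrist_force: [-3.8, -0.7, 4.5]
gripper_width: 0.0356
grip_force: 30.0
[ 0.08202241  0.55652371 -0.02652059] [-3.7541028  -0.71462502  4.51358096] [ 0.51493643 -0.1280793   0.10890832]
```

```bash
python3 -m pendant '[[0,0,0,0,0,-1,1],[0,0,0,0,0,-1.4,1],[0,0,0,0,0,-1.4,1],[0,0,0,0,0,-1.4,1],[0,0,0,0,0,-1.4,1],[0,0,0,0,0,-1.4,1],[0,0,0,0,0,-1.4,1],[0,0,0,0,0,-1.4,1],[0,0,0,0,0,-1.4,1],[0,0,0,0,0,-1.4,1]]'
python3 -m pendant '[[0,0,0,0,0,-0.4,1],[0,0,0,0,0,0,1],[0,0,0,0,0,0,1],[0,0,0,0,0,0,1]]'
python3 -c "
from h import *
s=get_state();print(s['ft_torque'],s['wrist_force'],s['position'],s['q'])
cv2.imwrite('pics/top1.png',cv2.resize(cv2.cvtColor(snapshot('top'),cv2.COLOR_RGB2BGR)[190:280,240:390],(750,450),interpolation=2))"
```

```text
time: 5.17
position: [0.5173, -0.1304, 0.1092]
tcp_rot: [[0.984, 0.178, 0.005], [0.178, -0.984, -0.004], [0.004, 0.005, -1.0]]
wrist_force: [10.5, -26.2, -17.1]
gripper_width: 0.035
grip_force: 30.0
time: 5.5
position: [0.5173, -0.1305, 0.1092]
tcp_rot: [[0.989, 0.149, 0.005], [0.149, -0.989, -0.004], [0.004, 0.005, -1.0]]
wrist_force: [10.4, -23.9, -17.7]
gripper_width: 0.0354
grip_force: 30.0
[-4.38487079 -1.92585484 -0.06847756] [ 10.42954694 -23.94888951 -17.6702201 ] [ 0.51731762 -0.13047729  0.10915145] [-16.58743172  15.8244716  121.20828124  -0.20916205  42.64177963
  65.02301143]
```

View pics/top1.png

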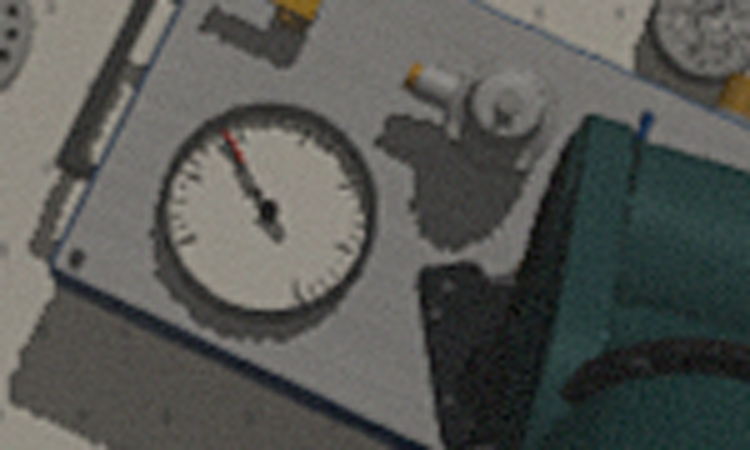

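The top view shows the needle almost exactly on the red marker (tip near (225,135) in the crop). The side forces put the knob axis near (0.515,-0.131), so I'll recentre, let go and rise for a close look at the gauge.

```bash
python3 -m pendant '[[-0.05,-0.15,0,0,0,0,1],[0,-0.1,0,0,0,0,1],[0,0,0,0,0,0,1],[0,0,0,0,0,0,1]]'
python3 -m pendant '[[0,0,0,0,0,0,-1],[0,0,0,0,0,0,-1],[0,0,0,0,0,0,-1],[0,0,0,0,0,0,-1],[0,0,0,0,0,0,-1],[0,0,0,0,0,0,-1],[0,0,0,0,0,0,-1],[0,0,2,0,0,0,-1],[0,0,3,0,0,0,-1],[0,0,3,0,0,0,-1]]'
python3 -m pendant '[[0,3,3,0,0,1.4,-1],[0,3,2,0,0,1.4,-1],[0,3,1,0,0,1.4,-1],[0,1.5,0,0,0,1.4,-1],[0,0,0,0,0,1.4,-1],[0,0,0,0,0,1.4,-1],[0,0,0,0,0,1.4,-1],[0,0,0,0,0,1.4,-1],[0,0,0,0,0,0,-1],[0,0,0,0,0,0,-1]]'
python3 - <<'E'
from g import *
im,C=shot("w4");s=get_state();print(s["position"],s["q"]);u=proj(C,GC);print(u)
x,y=int(u[0])-80,max(0,int(u[1])-80);cv2.imwrite("pics/w4c.png",cv2.resize(im[y:y+160,x:x+160],(600,600),interpolation=2));print(x,y)
gauge(im,C)
E
```

```text
time: 5.88
position: [0.5172, -0.1309, 0.1091]
tcp_rot: [[0.989, 0.147, 0.005], [0.147, -0.989, -0.001], [0.005, 0.001, -1.0]]
wrist_force: [17.3, 3.2, -14.9]
gripper_width: 0.035
grip_force: 30.0
time: 6.72
position: [0.5141, -0.1305, 0.1893]
tcp_rot: [[0.989, 0.148, -0.002], [0.148, -0.989, 0.001], [-0.002, -0.001, -1.0]]
wrist_force: [0.7, -0.6, 1.4]
gripper_width: 0.0912
grip_force: 0.0
time: 7.55
position: [0.5148, -0.0262, 0.2484]
tcp_rot: [[0.434, 0.901, -0.0], [0.901, -0.434, 0.0], [0.0, -0.0, -1.0]]
wrist_force: [0.7, 1.0, -0.1]
gripper_width: 0.091
grip_force: 0.0
[ 0.51476622 -0.02625585  0.24837711] [-5.51179941e+00  2.28807485e+00  1.19268345e+02  2.30780764e-03
  5.84466128e+01  2.02523557e+01]
[323.26403087 103.04346283]
243 23
ell [321.4 101.7] hub [325.05882353 103.51764706] [0.58659082 0.02280136 0.082     ] face [0.58434522 0.02559829 0.082     ] npx 27 mpx 55 r marker 0.036356497320046595
needle 30.59 marker 28.39 cw diff deg 2.20
```

View pics/w4c.png

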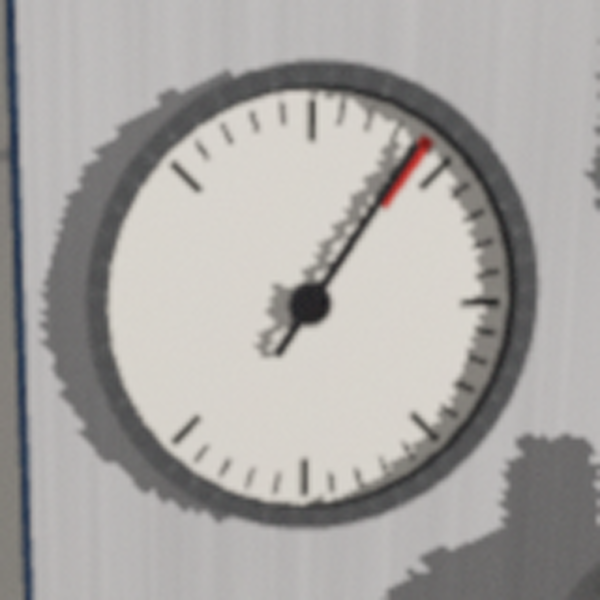

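The needle lies along the left edge of the red marker, so it reads slightly low. I'll refine the angle.

```bash
cat > n.py <<'E'
from h import *
def ang(im,C,zf=.082,c=(.5866,.0228)):
    R=im[...,2].astype(np.float32);G=im[...,1].astype(np.float32)
    def arc(I,r,th):
        P=np.array([proj(C,(c[0]+r*np.cos(t),c[1]+r*np.sin(t),zf)) for t in th],np.float32)
        return cv2.remap(I,P[:,0].reshape(1,-1).copy(),P[:,1].reshape(1,-1).copy(),1)[0]
    th=np.radians(np.arange(0,60,.25))
    nd=[];mk=[]
    for r in np.arange(.008,.0235,.0015):
        a=arc(R,r,th);w=np.clip(110-a,0,None);nd.append(np.degrees((w*th).sum()/max(w.sum(),1e-6)) if w.sum() else np.nan)
    for r in np.arange(.030,.043,.0015):
        a=np.clip(arc(R,r,th)-arc(G,r,th)-50,0,None);k=np.nonzero(a)[0];mk.append(tuple(np.round(np.degrees(th[k[[0,-1]]]),1)) if len(k) else None)
    print("needle",np.round(nd,1),np.nanmedian(nd));print("marker span",mk)
E
python3 - <<'E'
from n import *
s=get_state();C=cam("wrist",s);ang(cv2.imread("pics/w4.png"),C)
c=camera_info("wrist")["tool_from_camera"];R=np.array([[.201,.98,0],[.98,-.201,0],[0,0,-1.]])
ang(cv2.imread("pics/w2.png"),(C[0],R@c[:3,:3],R@c[:3,3]+[.54878,-.03195,.31370]))
E
```

```text
needle [28.2 30.4 29.1 29.5 29.3 29.7 30.6 30.2 30.2 31.  30.2] 30.175159596876114
marker span [(np.float64(25.5), np.float64(29.2)), (np.float64(25.8), np.float64(29.2)), (np.float64(25.8), np.float64(29.2)), (np.float64(25.8), np.float64(29.5)), (np.float64(26.0), np.float64(29.5)), (np.float64(26.0), np.float64(29.5)), (np.float64(26.0), np.float64(29.5)), (np.float64(26.3), np.float64(29.8)), (np.float64(26.5), np.float64(30.5))]
needle [nan nan nan nan nan nan nan nan nan nan nan] nan
marker span [(np.float64(25.8), np.float64(32.0)), (np.float64(25.8), np.float64(31.8)), (np.float64(25.8), np.float64(31.8)), (np.float64(26.0), np.float64(31.8)), (np.float64(26.3), np.float64(31.8)), (np.float64(26.5), np.float64(31.3)), (np.float64(26.5), np.float64(31.0)), (np.float64(26.5), np.float64(31.0)), (np.float64(26.5), np.float64(31.0))]n.py:13: RuntimeWarning: All-NaN slice encountered
  print("needle",np.round(nd,1),np.nanmedian(nd));print("marker span",mk)
```

```bash
python3 -m pendant '[[0,-3.5,-1,0,0,0,-1],[0,-3.5,-2,0,0,0,-1],[0,-3.44,-2,0,0,0,-1],[0,0,-2.4,0,0,0,-1],[0,0,-2.5,0,0,0,-1],[0,0,-2.5,0,0,0,-1],[0,0,-1.5,0,0,0,-1],[0,0,0,0,0,0,-1],[0,0,0,0,0,0,-1]]'
python3 -m pendant '[[0,0,0,0,0,0,1],[0,0,0,0,0,0,1],[0,0,0,0,0,0,1],[0,0,0,0,0,0,1],[0,0,0,0,0,0,1],[0,0,0,0,0,0,1],[0,0,0,0,0,0,1],[0,0,0,0,0,0,1],[0,0,0,0,0,0,1],[0,0,0,0,0,0,1]]'
python3 -m pendant '[[0,0,0,0,0,-0.25,1],[0,0,0,0,0,-0.25,1],[0,0,0,0,0,0,1],[0,0,0,0,0,0,1]]'
python3 -c "
from h import *
s=get_state();print(s['ft_torque'],s['wrist_force'],s['position'],s['q'],s['tcp_rot'])"
```

```text
time: 8.35
position: [0.5145, -0.1306, 0.1091]
tcp_rot: [[0.433, 0.901, -0.001], [0.901, -0.433, 0.0], [-0.0, -0.001, -1.0]]
wrist_force: [-0.8, 0.1, -0.0]
gripper_width: 0.0914
grip_force: 0.0
time: 9.18
position: [0.5146, -0.1305, 0.1094]
tcp_rot: [[0.431, 0.903, -0.0], [0.903, -0.431, 0.0], [-0.0, -0.001, -1.0]]
wrist_force: [-1.8, 0.9, 4.3]
gripper_width: 0.0353
grip_force: 30.0
time: 9.52
position: [0.5147, -0.1306, 0.1094]
tcp_rot: [[0.47, 0.883, -0.0], [0.883, -0.47, 0.0], [-0.0, -0.0, -1.0]]
wrist_force: [-3.4, 1.2, 4.3]
gripper_width: 0.0355
grip_force: 30.0
[ 0.23480756  0.55927609 -0.08788377] [-3.38076511  1.24520485  4.32774378] [ 0.51469589 -0.13055147  0.10938664] [-1.67493657e+01  1.57262723e+01  1.21308932e+02  4.75630752e-03
  4.29859176e+01  1.12710012e+01] [[ 4.69839007e-01  8.82752057e-01 -3.36689575e-04]
 [ 8.82752121e-01 -4.69838980e-01  1.60435623e-04]
 [-1.65650098e-05 -3.72592350e-04 -9.99999930e-01]]
```

```bash
python3 -m pendant '[[0,0,0,0,0,0,-1],[0,0,0,0,0,0,-1],[0,0,0,0,0,0,-1],[0,0,0,0,0,0,-1],[0,0,0,0,0,0,-1],[0,0,0,0,0,0,-1],[0,0,0,0,0,0,-1],[0,0,2.5,0,0,0,-1],[0,0,3,0,0,0,-1],[0,1.5,3,0,0,0,-1]]'
python3 -m pendant '[[0,3,3,0,0,1,-1],[0,3,2.5,0,0,1,-1],[0,3,0,0,0,1,-1],[0,0,0,0,0,1,-1],[0,0,0,0,0,1,-1],[0,0,0,0,0,1,-1],[0,0,0,0,0,1,-1],[0,0,0,0,0,1,-1],[0,0,0,0,0,0,-1],[0,0,0,0,0,0,-1]]'
python3 - <<'E'
from n import *
from g import gauge
im,C=shot("w5");s=get_state();print(s["position"],s["q"][5],s["ft_torque"]);ang(im,C);gauge(im,C)
E
```

```text
time: 10.35
position: [0.5145, -0.1166, 0.1951]
tcp_rot: [[0.47, 0.882, -0.001], [0.882, -0.47, 0.0], [-0.001, -0.001, -1.0]]
wrist_force: [-0.1, 0.1, 0.2]
gripper_width: 0.0912
grip_force: 0.0
time: 11.18
position: [0.5148, -0.0262, 0.2488]
tcp_rot: [[-0.205, 0.979, -0.0], [0.979, 0.205, 0.0], [0.0, -0.0, -1.0]]
wrist_force: [0.9, -0.1, -0.6]
gripper_width: 0.0907
grip_force: 0.0
[ 0.51478954 -0.02616652  0.24882894] -17.31854584563942 [ 0.00085917 -0.12437418 -0.02789581]
needle [27.4 27.7 28.  28.3 29.2 27.9 28.5 28.2 28.7 28.6 28.7] 28.294608847091606
marker span [None, None, None, None, None, None, None, None, (np.float64(29.5), np.float64(30.0))]
ell [365.5 155.1] hub [364.  151.5] [0.58644885 0.0227649  0.082     ] face [0.58868729 0.0199376  0.082     ] npx 24 mpx 11 r marker 0.03802783647738796
needle 28.69 marker 29.84 cw diff deg -1.15
```

The needle now reads about 28.5° and covers the marker, which is centred at about 28.9°, so the pressure is set. Next I'll go down around the lock ring.

```bash
python3 -m pendant '[[0,-3.5,-1,0,0,0,-1],[0,-3.5,-2,0,0,0,-1],[0,-3.44,-2,0,0,0,-1],[0,0,-2.5,0,0,0,-1],[0,0,-2.5,0,0,0,-1],[0,0,-2.5,0,0,0,-1],[0,0,-2,0,0,0,-1],[0,0,-2,0,0,0,-1],[0,0,0,0,0,0,-1],[0,0,0,0,0,0,-1]]'
python3 -c "
from h import *
for _ in range(1):
  s=get_state();print(s['ft_torque'],s['wrist_force'],s['position'],s['q'][5])"
python3 -m pendant '[[0,0,0,0,0,0,1],[0,0,0,0,0,0,1],[0,0,0,0,0,0,1],[0,0,0,0,0,0,1],[0,0,0,0,0,0,1],[0,0,0,0,0,0,1],[0,0,0,0,0,0,1],[0,0,0,0,0,0,1],[0,0,0,0,0,0,1]]'
python3 -c "
from h import *
s=get_state();print(s['ft_torque'],s['wrist_force'],s['position'],s['q'][5])"
```

```text
time: 12.07
position: [0.5144, -0.1305, 0.0835]
tcp_rot: [[-0.206, 0.979, -0.002], [0.979, 0.206, 0.001], [0.001, -0.002, -1.0]]
wrist_force: [0.8, 0.5, 0.4]
gripper_width: 0.0915
grip_force: 0.0
[-0.01786175 -0.1299226   0.00086154] [0.77931714 0.53937592 0.40481002] [ 0.51436387 -0.13047021  0.08347906] -28.64767288344767
time: 12.82
position: [0.5142, -0.1307, 0.0842]
tcp_rot: [[-0.208, 0.978, -0.002], [0.978, 0.208, -0.0], [0.0, -0.002, -1.0]]
wrist_force: [-7.6, -3.0, 10.4]
gripper_width: 0.0573
grip_force: 30.0
[-0.56470328  1.33018727  0.13339043] [-7.57051809 -2.98950997 10.37566196] [ 0.51416855 -0.13073539  0.08421128] -28.74557145418567
```

```bash
cat > t.py <<'E'
from plant import *
import numpy as np
s=get_state();R=s['tcp_rot'];print("T %.3f yaw %.2f q6 %.1f"%(s['ft_torque'][2],np.degrees(np.arctan2(R[1,0],R[0,0])),s['q'][5]),"F",np.round(s['wrist_force'],1),"w",round(s['gripper_width'],4),np.round(s['position'],4))
E
python3 t.py
python3 -m pendant '[[-0.03,0,0,0,0,-0.4,1],[0,0,0,0,0,-0.4,1],[0,0,0,0,0,-0.4,1],[0,0,0,0,0,-0.4,1]]' >/dev/null;python3 t.py
python3 -m pendant '[[0,0,0,0,0,-0.4,1],[0,0,0,0,0,-0.4,1]]'>/dev/null;python3 t.py
python3 -m pendant '[[0,0,0,0,0,-0.4,1],[0,0,0,0,0,-0.4,1]]'>/dev/null;python3 t.py
python3 -m pendant '[[0,0,0,0,0,-0.4,1]]'>/dev/null;python3 t.py
```

```text
T 0.133 yaw 102.02 q6 -28.7 F [-7.6 -3.  10.4] w 0.0573 [ 0.5142 -0.1307  0.0842]
T 0.389 yaw 93.94 q6 -20.7 F [-4.1 -2.2  7.3] w 0.0572 [ 0.5142 -0.1308  0.0842]
T 0.387 yaw 89.95 q6 -16.7 F [-4.5 -2.4  7.1] w 0.0574 [ 0.5142 -0.1308  0.0842]
T 0.433 yaw 85.95 q6 -12.7 F [-3.7 -2.   6.3] w 0.0578 [ 0.5143 -0.1307  0.0843]
T 0.440 yaw 83.94 q6 -10.7 F [-3.6 -1.7  5.6] w 0.0577 [ 0.5143 -0.1307  0.0842]
```

Free running torque is 0.39–0.44 N m. I'll continue in 8° batches and watch for the rise.

```bash

python3 -m pendant '[[0,0,0,0,0,-0.4,1]]'>/dev/null;python3 t.py
python3 -m pendant '[[0,0,0,0,0,-0.4,1]]'>/dev/null;python3 t.py
python3 -m pendant '[[0,0,0,0,0,-0.4,1]]'>/dev/null;python3 t.py
python3 -m pendant '[[0,0,0,0,0,-0.4,1]]'>/dev/null;python3 t.py
```

```text
T 0.420 yaw 81.94 q6 -8.7 F [-3.5 -2.9  6.7] w 0.0571 [ 0.5143 -0.1307  0.0842]
T 0.368 yaw 79.94 q6 -6.7 F [-3.9 -2.2  6. ] w 0.057 [ 0.5144 -0.1308  0.0842]
T 0.413 yaw 77.94 q6 -4.7 F [-4.  -3.   6.3] w 0.0571 [ 0.5143 -0.1308  0.0842]
T 0.391 yaw 75.94 q6 -2.7 F [-4.4 -0.8  6.4] w 0.0578 [ 0.5144 -0.1308  0.0842]
```

```bash

python3 -m pendant '[[0,0,0,0,0,-0.4,1]]'>/dev/null;python3 t.py
python3 -m pendant '[[0,0,0,0,0,-0.4,1]]'>/dev/null;python3 t.py
python3 -m pendant '[[0,0,0,0,0,-0.4,1]]'>/dev/null;python3 t.py
python3 -m pendant '[[0,0,0,0,0,-0.4,1]]'>/dev/null;python3 t.py
```

```text
T 0.381 yaw 73.95 q6 -0.7 F [-3.5 -0.6  6.5] w 0.0574 [ 0.5144 -0.1307  0.0842]
T 0.395 yaw 71.94 q6 1.3 F [-3.4 -2.5  5.6] w 0.0569 [ 0.5144 -0.1308  0.0842]
T 0.403 yaw 69.94 q6 3.3 F [-2.2 -3.4  4.9] w 0.0575 [ 0.5144 -0.1308  0.0843]
T 0.411 yaw 67.94 q6 5.3 F [-2.9 -3.2  5.6] w 0.0569 [ 0.5145 -0.1308  0.0843]
```

```bash

python3 -m pendant '[[0,0,0,0,0,-0.4,1]]'>/dev/null;python3 t.py
python3 -m pendant '[[0,0,0,0,0,-0.4,1]]'>/dev/null;python3 t.py
python3 -m pendant '[[0,0,0,0,0,-0.4,1]]'>/dev/null;python3 t.py
python3 -m pendant '[[0,0,0,0,0,-0.4,1]]'>/dev/null;python3 t.py
```

```text
T 0.406 yaw 65.94 q6 7.3 F [-3.2 -2.3  5. ] w 0.0572 [ 0.5144 -0.1307  0.0842]
T 0.415 yaw 63.95 q6 9.3 F [-2.3 -1.9  5. ] w 0.0574 [ 0.5145 -0.1308  0.0843]
T 0.362 yaw 61.94 q6 11.3 F [-1.9 -2.8  5.5] w 0.0575 [ 0.5145 -0.1308  0.0843]
T 0.412 yaw 59.94 q6 13.3 F [-2.8 -3.2  5.1] w 0.0571 [ 0.5145 -0.1308  0.0843]
```

```bash

python3 -m pendant '[[0,0,0,0,0,-0.4,1]]'>/dev/null;python3 t.py
python3 -m pendant '[[0,0,0,0,0,-0.4,1]]'>/dev/null;python3 t.py
python3 -m pendant '[[0,0,0,0,0,-0.4,1]]'>/dev/null;python3 t.py
python3 -m pendant '[[0,0,0,0,0,-0.4,1]]'>/dev/null;python3 t.py
```

```text
T 0.406 yaw 57.94 q6 15.3 F [-2.1 -2.3  4.7] w 0.0573 [ 0.5145 -0.1308  0.0842]
T 0.376 yaw 55.94 q6 17.3 F [-1.9 -2.5  4.2] w 0.0573 [ 0.5145 -0.1308  0.0843]
T 0.327 yaw 53.94 q6 19.3 F [-1.7 -2.7  4.6] w 0.0568 [ 0.5146 -0.1308  0.0842]
T 0.412 yaw 51.94 q6 21.3 F [-2.9 -3.1  4.5] w 0.0573 [ 0.5146 -0.1308  0.0843]
```

```bash

python3 -m pendant '[[0,0,0,0,0,-0.4,1]]'>/dev/null;python3 t.py
python3 -m pendant '[[0,0,0,0,0,-0.4,1]]'>/dev/null;python3 t.py
python3 -m pendant '[[0,0,0,0,0,-0.4,1]]'>/dev/null;python3 t.py
python3 -m pendant '[[0,0,0,0,0,-0.4,1]]'>/dev/null;python3 t.py
```

```text
T 0.422 yaw 49.94 q6 23.3 F [-2.  -4.1  4.9] w 0.0575 [ 0.5145 -0.1308  0.0842]
T 0.349 yaw 47.94 q6 25.3 F [-2.1 -3.8  4.8] w 0.0573 [ 0.5146 -0.1309  0.0843]
T 0.347 yaw 45.95 q6 27.3 F [-3.  -2.8  2.9] w 0.0571 [ 0.5146 -0.1309  0.0843]
T 0.454 yaw 43.94 q6 29.3 F [-1.9 -3.2  3.9] w 0.0572 [ 0.5146 -0.1309  0.0843]
```

```bash

python3 -m pendant '[[0,0,0,0,0,-0.4,1]]'>/dev/null;python3 t.py
python3 -m pendant '[[0,0,0,0,0,-0.4,1]]'>/dev/null;python3 t.py
python3 -m pendant '[[0,0,0,0,0,-0.4,1]]'>/dev/null;python3 t.py
```

```text
T 0.441 yaw 41.94 q6 31.3 F [-0.7 -4.2  3.7] w 0.0572 [ 0.5146 -0.1309  0.0842]
T 0.523 yaw 39.95 q6 33.3 F [-1.1 -3.3  3.5] w 0.0574 [ 0.5147 -0.1309  0.0843]
T 0.599 yaw 37.96 q6 35.3 F [-1.2 -3.7  2.4] w 0.0573 [ 0.5147 -0.1309  0.0843]
```

It touched at a yaw of about 44°, and the torque is now about 0.58. About 2.5° more is needed.

```bash

python3 -m pendant '[[0,0,0,0,0,-0.2,1]]'>/dev/null;python3 t.py
python3 -m pendant '[[0,0,0,0,0,-0.2,1]]'>/dev/null;python3 t.py
```

```text
T 0.573 yaw 36.95 q6 36.3 F [-1.5 -4.8  4.9] w 0.0572 [ 0.5147 -0.1309  0.0843]
T 0.637 yaw 36.01 q6 37.3 F [-2.5 -5.2  5.5] w 0.0574 [ 0.5147 -0.1309  0.0842]
```

```bash

python3 -m pendant '[[0,0,0,0,0,-0.14,1]]'>/dev/null;python3 t.py
python3 -m pendant '[[0,0,0,0,0,0,1]]'>/dev/null;python3 t.py
python3 -m pendant '[[0,0,0,0,0,0,-1],[0,0,0,0,0,0,-1],[0,0,0,0,0,0,-1],[0,0,0,0,0,0,-1],[0,0,0,0,0,0,-1],[0,0,0,0,0,0,-1],[0,0,0,0,0,0,-1],[0,0,2,0,0,0,-1],[0,0,2.5,0,0,0,-1],[0,0,3,0,0,0,-1]]'
python3 -m pendant '[[0,3,3,0,0,1,-1],[0,3,3,0,0,1,-1],[0,3,3,0,0,1,-1],[0,1.5,0,0,0,1,-1],[0,0,0,0,0,1,-1],[0,0,0,0,0,1,-1],[0,0,0,0,0,1,-1],[0,0,0,0,0,1,-1],[0,0,0,0,0,0,-1],[0,0,0,0,0,0,-1]]'
python3 - <<'E'
from n import *
from g import gauge
im,C=shot("w6");ang(im,C);gauge(im,C)
x,y=[int(v) for v in proj(C,(.5147,-.1307,.1))]
hsv=cv2.cvtColor(im,cv2.COLOR_BGR2HSV);r=((hsv[...,0]<8)|(hsv[...,0]>172))&(hsv[...,1]>110)&(hsv[...,2]>80)
ys,xs=np.nonzero(r);k=np.hypot(xs-x,ys-y)<55
if k.any():
    p=plane(C,(xs[k].mean(),ys[k].mean()),.1);print("mark",k.sum(),np.degrees(np.arctan2(p[1]+.1307,p[0]-.5147)))
E
```

```text
T 0.615 yaw 35.31 q6 38.0 F [-2.3 -5.2  5.8] w 0.057 [ 0.5147 -0.1309  0.0842]
T 0.505 yaw 35.31 q6 38.0 F [-2.  -4.6  5.9] w 0.0574 [ 0.5147 -0.1309  0.0842]
time: 16.65
position: [0.5136, -0.1303, 0.1586]
tcp_rot: [[0.816, 0.578, -0.003], [0.578, -0.816, 0.001], [-0.002, -0.002, -1.0]]
wrist_force: [-0.3, 0.3, -0.1]
gripper_width: 0.0917
grip_force: 0.0
time: 17.48
position: [0.5145, -0.0271, 0.2472]
tcp_rot: [[0.256, 0.967, -0.0], [0.967, -0.256, 0.0], [0.0, -0.0, -1.0]]
wrist_force: [-0.7, 1.0, 0.6]
gripper_width: 0.0911
grip_force: 0.0
needle [27.9 27.9 27.5 28.3 29.2 28.5 28.4 28.6 28.7 28.9 28.9] 28.474373792469947
marker span [None, None, None, None, None, (np.float64(27.2), np.float64(27.2)), (np.float64(27.5), np.float64(27.8)), None, (np.float64(27.0), np.float64(30.5))]
ell [336.8 111.1] hub [340.44827586 113.47126437] [0.58676618 0.02284833 0.082     ] face [0.58408969 0.02563005 0.082     ] npx 29 mpx 13 r marker 0.04137969792905943
needle 29.35 marker 28.56 cw diff deg 0.79
```

View pics/w6.png

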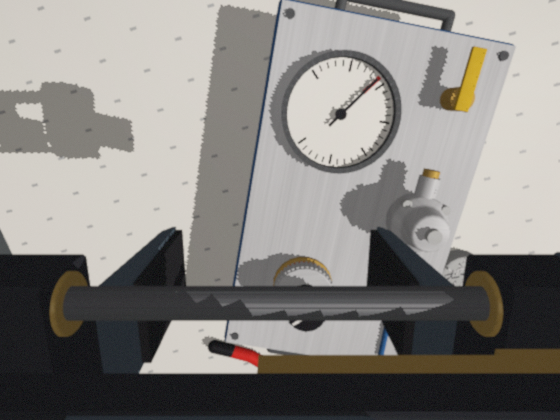

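The needle is still on the marker at (378,78), the gripper is clear, and the ring turned about 0.155 rad past the touch. I'm handing in.

```bash
python3 -c "
from plant import *
print(job_done())"
```

```text
the job is handed in; nothing more can be done
None
```

I handed the job in with the needle on the red marker, within about 0.5° by the camera. The lock ring is about 0.155 rad past washer contact, roughly 0.65 N m by that angle (highest torque read 0.64). I let go of the ring after about 17 s, and the needle had not moved. I did not re-check the ring's red mark by camera after letting go.

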